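# Snap the pocket torch into its charging dock

## Robot

A 6-joint arm with a two-finger parallel gripper is mounted at the origin on the work surface. World frame = base frame: x ahead of the robot, y to its left, z up, the work surface at z = 0. Lengths are in mm, angles in degrees, forces in N, time in s.
With the tool pointing down it reaches from about 350 to 850 mm from the base axis. Payload 8.1 kg.
Tool frame: the origin (TCP) lies at the very end of the fingers, on their centre line; the grasp point (between the pads) lies 19 mm behind it; z points along the fingers, y is the direction in which the jaws open and shut (so a half turn about z gives the same grasp; the last joint's range is limited). The gripper opens to 85 mm and grips with 20 to 120 N. Pads are 22 mm wide; open, the fingers measure 114 mm over their backs; the gripper's body (76 mm by 85 mm) begins 54 mm behind the grasp point. The pads swing forward as they close: fully open they stand 13 mm farther back than shut.
Start: joints at [64.721, 7.471, 85.268, -0, 87.261, -4.893], TCP at [208.983, 562.433, 231.292] pointing down, gripper open.
Joint ranges: [-169.43, 169.43], [-51.17, 129.36], [1.28, 143.12], [-76.62, 256.62], [0, 156.53], [-152.29, 152.29]. Speed limits (degrees/s): [136.94, 136.94, 159.86, 180, 180, 180].

## Interface

Orientations are given as [roll, pitch, yaw] about the fixed x, y, z axes, in that order (R = Rz(yaw) Ry(pitch) Rx(roll)).
In Python, from bench import r gives the robot as it stands.
- The arm moves only by the shell command python3 -m crank 'ROWS' [OPENING] [FORCE]. ROWS is JSON, a list that holds one entry, the list of rows, each a list of 6 numbers: the shift along the tool's x, y, z in m, then the turn, a rotation vector about the tool's x, y, z in rad. A call has 1 to 10 rows; each row is the pose to reach, as a shift and turn from the pose measured when the call began, along the tool's axes at that moment; what a row does not reach only later rows make up. A row lasts 1/8 s, in which the tool goes at most 62.5 mm and 10.7 degrees, less where a joint would pass 70% of its speed; a pose out of reach is approached as far as the arm can. A call with a gripper value outside its range is refused whole. OPENING is the closure, from 0 (fully open) to 1 (shut), set as the call begins (- or left out, the last holds). The fingers move at their own pace and stop on an object; FORCE is the grip in N (left out, the last holds). Time passes only in rows, so rows that repeat a pose let the fingers close. It gives the time, the measured TCP pose, the force and the opening at its end, in the units of the state.
- r.sense(): the state, without advancing time (a new reading comes with each control period).
- r.snapshot(name): name is "scene" or "top"; returns (picture, depth): 420x560x3 uint8, blue, green, red; 420x560 float32, mm along the optical axis (not along the pixel's ray), 0 where there is no reading.
- r.get_calibration(name): a dict with "mtx" (3x3 intrinsics, pixels), "cam_to_world" (4x4, takes a point from camera to world coordinates). Camera axes: x right, y down, z forward; pixel columns grow to the right and rows downward; lengths in mm; the calibration is good to about 2 mm. A picture is of the moment at which its call begins. get_calibration takes no time and is no camera call.
- r.hand_in(): hands the job in, once; it reports no verdict.
Trained networks look in the newest picture that a camera, given by its name, has taken for a name from the list of things; names that differ only in an ending like _2 or _b are one class to them, and where a whole thing is asked for, a point or a joint stands for the part that bears it (a point fixed in the world has none). Each returns a list of dicts, best first, with "conf" (0 to 1); they miss things now and then, are a little off and sometimes report something else, mostly with a low value. They report only what shows in the picture. A call takes as long as a camera call. They do not tell look-alikes from the thing itself.
- r.look_for(thing, camera): "extent" ([left, top, right, bottom] in pixels, round what is visible of it).
- r.landmark_of(thing, camera): "pixel" ([column, row] in pixels: a listed point, or the origin of a listed thing).
The state is a dict: "time": time; "joint_pos": joint angles; "qd": joint speeds; "joint_efforts": joint torques, N m; "tool_pos": TCP position; "tcp_rot": TCP orientation; "ft_force": force on the tool from outside, world axes, zero at the start; "wrist_torque": the same for the moment, N m; "finger_gap": finger opening in mm.
Only numpy, scipy, OpenCV 4.12 (cv2) and the standard library are available. Lean on these libraries where they do the work, as an engineer would, in place of code of your own. Each camera call takes 0.05 s, during which the arm holds its last target.

## Task

Take the pocket torch from the red tray, press it gently down into both spring clips of the charging dock until they snap around its barrel, with its brass plug facing the socket but still outside it, then slide the torch along in the clips until the plug is fully home in the socket (collar flush against the socket). Feel your way and never force it, as the dock is delicate; let go at the end and leave the jug, the door stopper and the comb undisturbed.

Things in the scene. Friction and masses are not known exactly. Their poses are not given: they have to be found in the camera images.
- torch: Pocket torch, about 140 g, 178 mm long. Origin on its axis at mid barrel; x runs along the torch to the lamp head. Smooth grey barrel, 24 mm thick, x = -66 to 66 mm. Dark octagons 30 mm across flats: head x = 66 to 90, tail collar x = -76 to -66 mm. Brass plug 18 mm thick, x = -88 to -76 mm. Starts lying flat on the tray floor, axis 15 mm above that floor; it does not roll. Grip it at mid barrel.
- torch_plug (a point): Tip of the torch's brass plug, on its axis, 88 mm from the torch's origin on the tail side.
- torch_head (a point): Front of the torch's lamp head, on its axis, 90 mm from the torch's origin.
- dock: Charging dock; its walnut base, 190 x 70 x 8 mm, is fixed; origin on the underside midway between the two clips, z up. The torch lies along the dock's x, head to +x. On it a charcoal deck carries clips and socket; the deck is height-adjustable and stands up to 4 mm higher or lower than nominal, not measured: feel for it. Contact forces of torch on dock, added up, must stay below 30 N: push with under 20 N.
- clip_near (a point): Nominal axis of a seated torch in the clip nearer the socket (dock x = -40, z = 45 mm; truly z = 41 to 49, by the deck). A clip is 12 mm long in x: a rigid shallow V saddle below, a steel spring finger at each side (y). Fingers rise 26 mm above this axis, flared to about 36 mm, with a 17 mm throat 10 mm above it; they spring apart for the 24 mm barrel and close over it.
- clip_far (a point): The same for the second, equal clip (dock x = 40 mm). Pressing the barrel through both throats takes 8 to 15 N in all, from about 20 mm above the seated axis; the force fades below 9 mm, is nil or slightly downward at 3 mm, then climbs some 15 N per mm as the barrel sits on the rigid saddles.
- press_spot (a point): Nominal place of the torch's origin for pressing it down: dock frame x = 15, y = 0, z = 45 mm (x from 12 to 18 will do; z by the deck): the plug is clear of the socket, collar and head clear of the clips. Between the clips (x = -34 to 34 mm) nothing rises over z = 22 mm: gripper fingers fit there, also while sliding.
- dock_seat (a point): Nominal place of the torch's origin when home: dock frame x = -8, y = 0, z = 45 mm. In truth the socket is set by hand up to 6 mm nearer or farther, not measured, so home is anywhere from x = -14 to -2: slide towards -x (about 3 to 8 N of friction) until the collar meets the rigid socket face.
- dock_mouth (a point): Nominal centre of the socket's opening: dock frame x = -84 (+-6), y = 0, z = 45 mm (+-4, with the deck). The socket is a charcoal block 22 mm long in x, 46 mm wide, 66 mm high, with a 24 mm square recess 18 mm deep that opens towards +x. It is roofed over: the plug enters only by sliding towards -x of the dock. The collar is too big to enter and stops at its face.
- tray: Red lacquered tray, 300 x 300 mm, walls 22 mm high and 6 mm thick, floor 6 mm thick; origin at the centre of its underside. Fixed. The torch lies in its half nearer the robot.
- jug: Small turquoise ceramic jug, 82 mm high, 68 mm in diameter plus a handle on its +y side; origin at the centre of its underside. Bystander on the tray's far half.
- stopper: Steel door stopper, a domed puck 48 mm in diameter, 42 mm high; origin at the centre of its underside. Bystander on the tray's far half.
- comb: Wooden comb lying flat, 120 x 36 x 6 mm, long axis x; origin at the centre of its underside. Bystander on the tray's far half.
Mind the look-alikes: they are no part of the job. Leave any orange or pink look-alike of the dock alone. Leave any green look-alike of the torch alone.

How it is judged:
By the outcome, as a careful person would: the job done as asked, in the order asked, and still so for the second after the job is handed in, with the robot touching nothing.
It also fails if it takes over 72 s, if anything falls off the work surface, if the arm or the gripper's body presses on something with over 40 N, if the wrist force passes 120 N, or if a joint passes its speed limit or range.

## Working session

There is one attempt and no reset: what is moved stays moved. The work goes in short steps, Python scripts to look and compute and a shell command to move; the robot and the scene stay as the last step left them, time stands still between calls to the robot, and variables do not carry over. Pictures are saved under pics/ and viewed, and the job is handed in when it is done.

```bash
mkdir -p pics; ls; python3 - <<'E'
from bench import r
import cv2
for n in("scene","top"):
    p,d=r.snapshot(n); cv2.imwrite(f"pics/{n}0.png",p)
    c=r.get_calibration(n); print(n,c["mtx"],c["cam_to_world"])
    for t in("torch","dock","jug","stopper","comb","tray"):
        print(t,[(round(x["conf"],2),[round(v) for v in x["extent"]]) for x in r.look_for(t,n)])
    for t in("torch","torch_plug","torch_head","dock","clip_near","clip_far","dock_mouth","tray"):
        print(t,[(round(x["conf"],2),[round(v,1) for v in x["pixel"]]) for x in r.landmark_of(t,n)])
print(r.sense())
E
```

```text
pics
scene [[385.89068953   0.         280.63074259]
 [  0.         385.89068953 215.59149411]
 [  0.           0.           1.        ]] [[ 8.63821153e-01  3.51874558e-01 -3.60551398e-01  8.68002484e+02]
 [ 5.03787670e-01 -5.98605652e-01  6.22791503e-01 -6.96815578e+02]
 [ 3.31638049e-03 -7.19621823e-01 -6.94358289e-01  8.58000585e+02]
 [ 0.00000000e+00  0.00000000e+00  0.00000000e+00  1.00000000e+00]]
torch [(0.93, [106, 270, 177, 300]), (0.68, [202, 260, 265, 303])]
dock [(0.98, [239, 182, 291, 225]), (0.94, [297, 140, 327, 184]), (0.71, [302, 182, 351, 231])]
jug [(0.76, [275, 280, 306, 317])]
stopper [(0.73, [252, 320, 274, 350])]
comb [(0.87, [279, 273, 325, 298])]
tray [(0.82, [181, 235, 339, 377]), (0.6, [303, 180, 351, 229])]
torch [(0.67, [231.9, 279.2]), (0.57, [141.4, 285.0])]
torch_plug [(0.92, [105.0, 296.9])]
torch_head [(0.95, [174.4, 275.0]), (0.86, [261.6, 265.3])]
dock [(0.62, [314.5, 161.4]), (0.61, [266.8, 204.1]), (0.6, [331.4, 207.8]), (0.16, [339.6, 191.8])]
clip_near [(0.88, [307.9, 158.8]), (0.69, [325.9, 204.1]), (0.6, [255.9, 197.5])]
clip_far [(0.67, [316
[... 1561 characters left out ...]
.0]), (0.32, [327.8, 159.5])]
{'time': 1.5, 'joint_pos': array([ 6.47228943e+01,  7.47126404e+00,  8.52669895e+01,  2.65052511e-04,
        8.72596499e+01, -4.89346724e+00]), 'qd': array([-0.00705409,  0.03668475, -0.06231233, -0.10361352, -0.08567471,
       -0.04257234]), 'joint_efforts': array([-1.36913925e-03, -5.69294965e+01, -5.00849319e+01, -2.82258898e-04,
        1.12273749e-03, -1.54969183e-05]), 'tool_pos': array([208.97306152, 562.454755  , 231.2989783 ]), 'tcp_rot': array([ 1.79997889e+02, -8.49416710e-05,  1.59616349e+02]), 'ft_force': array([-0.44260056,  0.19770813,  0.40063629]), 'wrist_torque': array([ 0.01930203, -0.01092079,  0.02212187]), 'finger_gap': 85.42668739667315}
```

View pics/scene0.png

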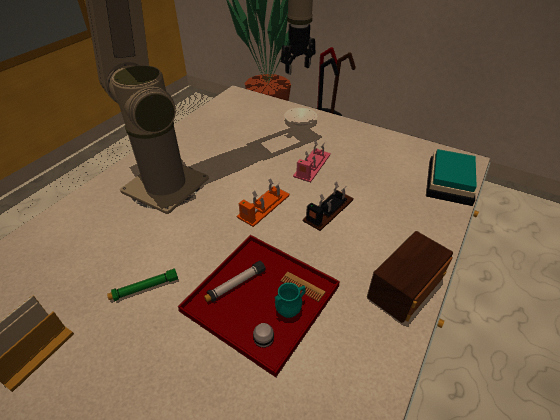

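View pics/top0.png

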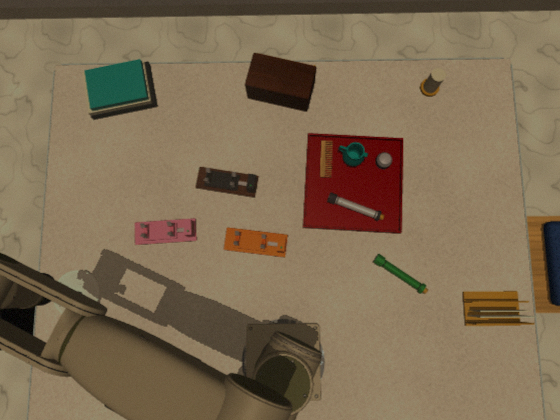

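The scene picture shows the grey torch in the red tray (about 235,282) with its brass plug at the left. The real walnut and charcoal dock is at about (329,207), and the orange and pink docks and the green torch are decoys. In the top view the torch runs from head (331,197) to plug (383,218), and the dock is at (227,181) with its socket on the right (~250,183).

```bash
cat > h.py <<'E'
import numpy as np,cv2
from bench import r
def pts(n,d):
    c=r.get_calibration(n);K=c["mtx"];T=c["cam_to_world"]
    v,u=np.mgrid[:d.shape[0],:d.shape[1]]
    P=np.stack([(u-K[0,2])/K[0,0]*d,(v-K[1,2])/K[1,1]*d,d],-1)
    return P@T[:3,:3].T+T[:3,3]
def proj(n,X):
    c=r.get_calibration(n);K=c["mtx"];T=c["cam_to_world"]
    p=(np.asarray(X,float)-T[:3,3])@T[:3,:3]; q=p@K.T; return q[...,:2]/q[...,2:]
def atz(n,px,z):
    c=r.get_calibration(n);K=c["mtx"];T=c["cam_to_world"]
    w=T[:3,:3]@np.array([(px[0]-K[0,2])/K[0,0],(px[1]-K[1,2])/K[1,1],1])
    return T[:3,3]+w*(z-T[2,3])/w[2]
E
python3 - <<'E'
from h import *
for n,b1,b2 in(("top",(185,155,270,210),(320,185,395,230)),("scene",(295,175,360,235),(195,250,275,310))):
    p,d=r.snapshot(n);P=pts(n,d); np.savez(f"{n}.npz",p=p,d=d,P=P)
    for k,b in enumerate((b1,b2)):
        c=p[b[1]:b[3],b[0]:b[2]]; s=8 if n=="scene" or k==0 else 8
        cv2.imwrite(f"pics/{n}_c{k}.png",cv2.resize(np.clip(c*1.8,0,255).astype('uint8'),None,fx=s,fy=s,interpolation=cv2.INTER_CUBIC))
E
ls pics
```

```text
scene0.png
scene_c0.png
scene_c1.png
top0.png
top_c0.png
top_c1.png
```

View pics/top_c0.png

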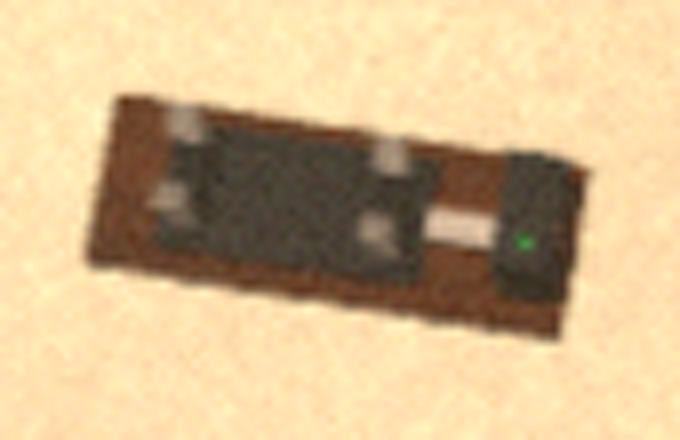

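View pics/scene_c0.png

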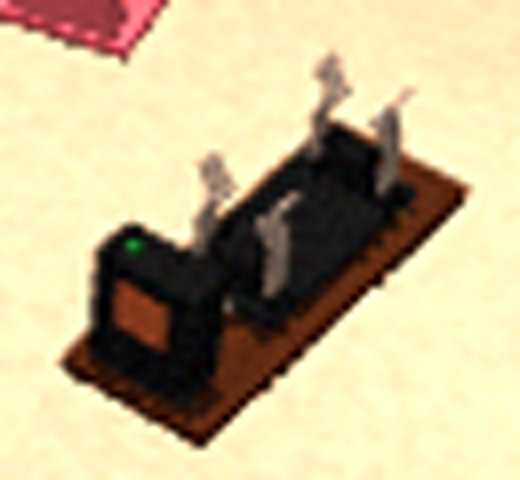

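View pics/top_c1.png

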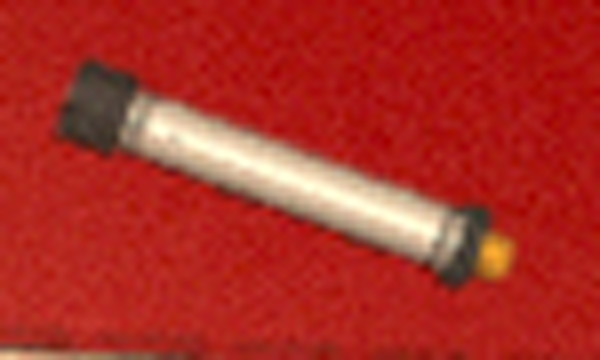

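```bash
cat > loc.py <<'E'
from h import *
from scipy.optimize import minimize
def box(x0,x1,y0,y1,z0,z1): return np.array([[x,y,z] for x in(x0,x1) for y in(y0,y1) for z in(z0,z1)],float)
def place(q,B):
    c,s=np.cos(q[2]),np.sin(q[2]);return B@np.array([[c,-s,0],[s,c,0],[0,0,1]]).T+[q[0],q[1],0]
def sil(n,boxes,q,b,S=8):
    m=np.zeros(((b[3]-b[1])*S,(b[2]-b[0])*S),np.uint8)
    for B in boxes:
        u=(proj(n,place(q,B))-[b[0],b[1]]+.5)*S
        cv2.fillConvexPoly(m,cv2.convexHull(np.round(u*16).astype(np.int32)),255,shift=4)
    return cv2.resize(m,None,fx=1/S,fy=1/S,interpolation=cv2.INTER_AREA)/255.
def fit(views,boxes,q0):
    def f(q):
        return sum(((sil(n,boxes,q,b)-m)**2).sum() for n,b,m in views)
    best=minimize(f,q0,method="Nelder-Mead",options=dict(initial_simplex=[q0]+[np.add(q0,e) for e in np.diag([8,8,.06])],xatol=.01,fatol=.001,maxiter=400))
    return best.x,best.fun
E
python3 - <<'E'
from loc import *
D={n:np.load(n+".npz") for n in("top","scene")}
b={"top":(185,155,270,210),"scene":(295,175,360,235)}
t={"top":(320,185,395,230),"scene":(195,250,275,310)}
dock=[box(-95,95,-35,35,0,8),box(-106,-84,-23,23,8,66)]
tor=[box(-66,66,-12,12,9,33),box(66,90,-15,15,6,36),box(-76,-66,-15,15,6,36),box(-88,-76,-9,9,12,30)]
dm,tm={},{}
for n in D:
    p=D[n]["p"].astype(int)
    x0,y0,x1,y1=b[n]; c=p[y0:y1,x0:x1]; m=(c[...,2]<90).astype(np.uint8)
    k,l,s,_=cv2.connectedComponentsWithStats(m); i=1+np.argmax(s[1:,4]); m=(l==i).astype(float); dm[n]=m
    x0,y0,x1,y1=t[n]; c=p[y0:y1,x0:x1]; red=(c[...,2]>2.2*c[...,1])&(c[...,2]>2.2*c[...,0]); m=(~red).astype(np.uint8)
    m=cv2.morphologyEx(m,cv2.MORPH_OPEN,np.ones((2,2)))
    k,l,s,_=cv2.connectedComponentsWithStats(m); print(s)
    h,w=m.shape; ids=l[h//2-6:h//2+7,w//2-6:w//2+7]; i=np.bincount(ids[ids>0]).argmax(); tm[n]=(l==i).astype(float)
    for a,mm in(("d",dm[n]),("t",tm[n])): cv2.imwrite(f"pics/m_{a}_{n}.png",cv2.resize((mm*255).astype('uint8'),None,fx=5,fy=5))
q0=[*atz("top",(227,181),8)[:2],0]
# yaw: socket (-x) at col 252, far at 200
a,c=atz("top",(253,184),8),atz("top",(200,178),8);q0[2]=np.arctan2(*(c-a)[1::-1]);print(q0)
e,f=atz("top",(383,217.5),21),atz("top",(328,197),21);print(e,f)
o=e+(f-e)/np.linalg.norm(f-e)*88; qt=[o[0],o[1],np.arctan2(*(f-e)[1::-1])]
for vs in(["top"],["scene"],["top","scene"]):
    q,g=fit([(n,b[n],dm[n]) for n in vs],dock,q0); print("dock",vs,q[:2],np.degrees(q[2]),g)
    q,g=fit([(n,t[n],tm[n]) for n in vs],tor,qt); print("torch",vs,q[:2],np.degrees(q[2]),g)
E
python3 - <<'E'
import cv2,numpy as np
ims=[cv2.imread(f"pics/m_{a}_{n}.png") for a in"dt" for n in("top","scene")]
H=max(i.shape[0] for i in ims);W=400
o=np.full((2*300,800,3),60,np.uint8)
for k,i in enumerate(ims):
    i=cv2.resize(i,(390,290));o[(k//2)*300:(k//2)*300+290,(k%2)*400:(k%2)*400+390]=i
cv2.imwrite("pics/masks.png",o)
E
```

```text
[[   0    0   75   45 2888]
 [   9    9   56   27  480]
 [   0   44    7    1    7]]
[[   0    0   80   60 3290]
 [   0    0   41   40  885]
 [  11   12   60   40  625]]
[np.float64(544.762013837424), np.float64(172.88428230412836), np.float64(1.4462607929451712)]
[ 423.04890252 -307.02651025   21.        ] [ 488.25041685 -141.0852881    21.        ]
dock ['top'] [544.27281315 175.70800739] 80.55335447700803 135.73814686658977
torch ['top'] [ 453.55300795 -227.25175028] 68.2429342132509 72.28575163398693
dock ['scene'] [542.46402168 178.06559075] 80.30994457112867 87.13153402537485
torch ['scene'] [ 456.83368694 -224.54757249] 70.23285350828891 232.8489196462899
dock ['top', 'scene'] [543.90887805 177.67462376] 80.5497542141859 238.35586312956556
torch ['top', 'scene'] [ 454.24114504 -226.10333737] 68.35762741341038 316.5669665513264
```

View pics/masks.png

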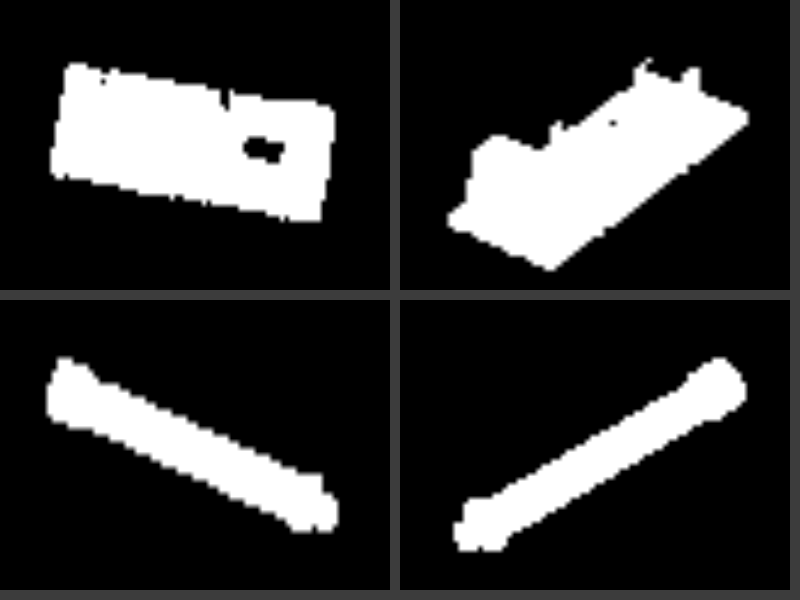

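```bash
cat > rows.py <<'E'
from h import *
from scipy.spatial.transform import Rotation as R
def st():
    s=r.sense(); return np.array(s["tool_pos"]),R.from_euler("xyz",s["tcp_rot"],degrees=True),s
def row(x,y,z,yaw):
    p,Q,s=st(); T=R.from_euler("xyz",[180,0,yaw],degrees=True)
    return np.round(np.r_[Q.inv().apply(np.array([x,y,z])-p)/1000,(Q.inv()*T).as_rotvec()],4).tolist()
E
python3 - <<'E'
from rows import *
a=159.6;t=68.3
w=[(260,520),(310,480),(360,435),(410,385),(455,330),(495,280),(520,220),(540,160),(545,100),(545,40)]
for i,(x,y) in enumerate(w): print(row(x,y,231,a+(t-a)*(i+1)/14))
E
```

```text
[-0.0626, -0.022, 0.0003, -0.0, 0.0, 0.1141]
[-0.1234, -0.0421, 0.0003, -0.0, 0.0, 0.2279]
[-0.186, -0.0668, 0.0003, -0.0, 0.0, 0.3418]
[-0.2503, -0.0963, 0.0003, -0.0, 0.0, 0.4556]
[-0.3116, -0.1322, 0.0003, -0.0, 0.0, 0.5694]
[-0.3665, -0.1651, 0.0003, -0.0, 0.0, 0.6832]
[-0.4108, -0.2127, 0.0003, -0.0, 0.0, 0.797]
[-0.4505, -0.2619, 0.0003, -0.0, 0.0, 0.9109]
[-0.4761, -0.3164, 0.0003, -0.0, 0.0, 1.0247]
[-0.497, -0.3727, 0.0003, -0.0, 0.0, 1.1385]
```

```bash
python3 -m crank '[[[-0.06,-0.022,0,0,0,0.11],[-0.12,-0.042,0,0,0,0.22],[-0.18,-0.067,0,0,0,0.34],[-0.24,-0.096,0,0,0,0.45],[-0.3,-0.13,0,0,0,0.57],[-0.356,-0.163,0,0,0,0.68],[-0.405,-0.21,0,0,0,0.8],[-0.446,-0.26,0,0,0,0.91],[-0.476,-0.316,0,0,0,1.025],[-0.497,-0.372,0,0,0,1.14]]]' 0
python3 - <<'E'
from rows import *
t=68.3
for i,(x,y) in enumerate([(540,-10),(525,-70),(505,-125),(480,-180),(454,-226.5)]): print(row(x,y,[225,210,190,170,150][i],t+[16,10,5,2,0][i]))
E
```

```text
time: 2.85
tool_pos: [544.3, 60.6, 231.3]
tcp_rot: [180.0, 0.0, 94.1]
ft_force: [0.3, -0.3, -0.5]
finger_gap: 85.0
[-0.0701, -0.0093, 0.0063, 0.0004, 0.0, 0.1706]
[-0.1289, -0.0285, 0.0213, 0.0004, -0.0, 0.2753]
[-0.1824, -0.0524, 0.0413, 0.0004, -0.0, 0.3626]
[-0.2354, -0.0813, 0.0613, 0.0004, -0.0, 0.4149]
[-0.28, -0.1105, 0.0813, 0.0004, -0.0001, 0.4499]
```

```bash
python3 -m crank '[[[-0.06,-0.008,0.006,0,0,0.16],[-0.12,-0.025,0.02,0,0,0.27],[-0.175,-0.049,0.04,0,0,0.36],[-0.23,-0.078,0.06,0,0,0.415],[-0.28,-0.1105,0.081,0,0,0.45],[-0.28,-0.1105,0.081,0,0,0.45],[-0.28,-0.1105,0.081,0,0,0.45]]]' 0.4
python3 - <<'E'
from rows import *
for n in("scene","top"):
    p,d=r.snapshot(n); cv2.imwrite(f"pics/{n}1.png",p)
    q=proj(n,[[454,-226.5,21],[454+90*.37,-226.5+90*.929,21],[454-88*.37,-226.5-88*.929,21]]);print(n,q)
    x,y=q[0].astype(int);c=np.clip(p[y-40:y+40,x-50:x+50]*1.8,0,255).astype('uint8')
    c=cv2.resize(c,None,fx=7,fy=7,interpolation=cv2.INTER_CUBIC)
    for u in q: cv2.circle(c,tuple(int(v) for v in (u-[x-50,y-40]+.5)*7),3,(255,255,0),-1)
    cv2.imwrite(f"pics/{n}1c.png",c)
E
```

```text
time: 3.72
tool_pos: [454.0, -226.7, 150.4]
tcp_rot: [180.0, -0.0, 68.2]
ft_force: [0.7, 0.9, -0.4]
finger_gap: 51.1
scene [[234.07573708 281.62386524]
 [261.55294254 265.2262591 ]
 [205.04600483 298.94797474]]
top [[356.18469304 207.72395349]
 [328.59431787 197.29772034]
 [383.4260677  218.01830149]]
```

View pics/scene1c.png

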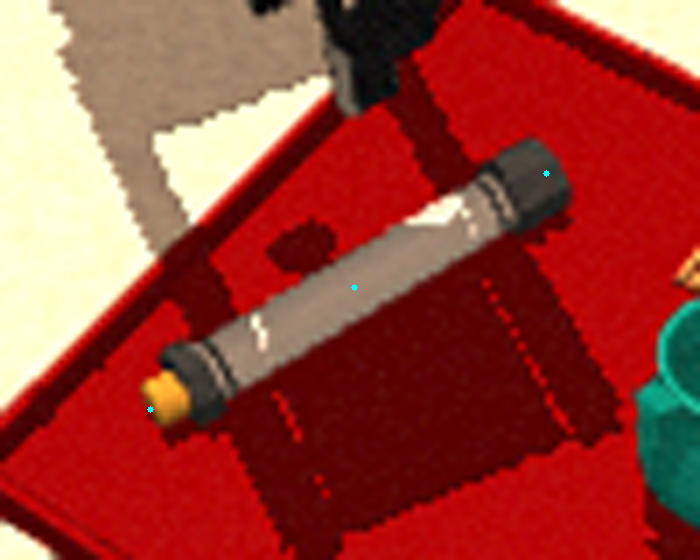

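View pics/top1c.png

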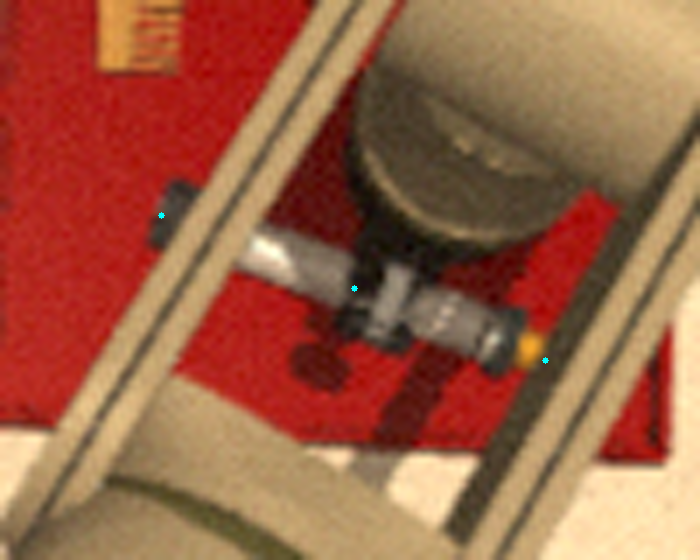

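The projected torch points lie within about 1–2 mm of the torch axis in both views, at scene crop (354,287) and top crop (354,288). The shadow and fingers straddle the barrel, so I descend.

```bash
python3 -m crank '[[[0.001,0.001,0.04,0,0,0],[0.001,0.001,0.08,0,0,0],[0.001,0.001,0.11,0,0,0],[0.001,0.001,0.13,0,0,0],[0.001,0.001,0.136,0,0,0],[0.001,0.001,0.14,0,0,0],[0.001,0.001,0.141,0,0,0],[0.001,0.001,0.141,0,0,0]]]'
python3 - <<'E'
from rows import *
p,d=r.snapshot("scene"); c=np.clip(p[240:320,190:290]*1.8,0,255).astype('uint8')
cv2.imwrite("pics/s2.png",cv2.resize(c,None,fx=7,fy=7,interpolation=cv2.INTER_CUBIC))
E
```

```text
time: 4.82
tool_pos: [457.2, -225.6, 10.9]
tcp_rot: [179.8, -0.0, 68.4]
ft_force: [0.3, 0.9, -0.4]
finger_gap: 51.2
```

View pics/s2.png

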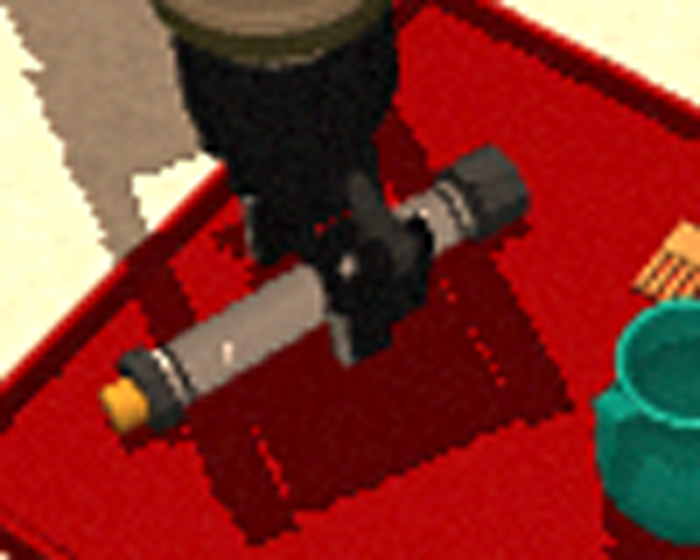

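```bash
python3 - <<'E'
from rows import *
print(st()[2]["tool_pos"], row(455,-226,9,68.4))
E
```

```text
[ 457.12363797 -225.5594384    10.88072928] [-0.0012, -0.0018, 0.0019, 0.003, -0.0002, -0.0006]
```

```bash
python3 -m crank '[[[-0.001,-0.002,0.002,0.003,0,0],[-0.001,-0.002,0.002,0.003,0,0]]]' 0.4; python3 -m crank '[[[0,0,0,0,0,0],[0,0,0,0,0,0],[0,0,0,0,0,0],[0,0,0,0,0,0]]]' 1 50

```

```text
time: 5.12
tool_pos: [454.8, -225.9, 8.9]
tcp_rot: [-180.0, -0.0, 68.3]
ft_force: [-0.4, -0.3, 0.3]
finger_gap: 51.3
time: 5.62
tool_pos: [454.8, -226.0, 9.1]
tcp_rot: [180.0, -0.0, 68.4]
ft_force: [-2.3, 0.3, 4.3]
finger_gap: 22.0
```

```bash
python3 -m crank '[[[0,0,0,0,0,0],[0,0,0,0,0,0]]]' 1 50
python3 - <<'E'
from rows import *
p,d=r.snapshot("scene"); c=np.clip(p[240:320,190:290]*1.8,0,255).astype('uint8')
cv2.imwrite("pics/s3.png",cv2.resize(c,None,fx=7,fy=7,interpolation=cv2.INTER_CUBIC))
print(st()[2])
E
```

```text
time: 5.88
tool_pos: [454.9, -226.0, 9.2]
tcp_rot: [180.0, -0.0, 68.3]
ft_force: [-1.8, 1.0, 3.1]
finger_gap: 22.3
{'time': 5.925, 'joint_pos': array([-3.22059605e+01,  6.72441090e+00,  1.10843649e+02,  2.86071476e-03,
        6.24242381e+01, -1.05577611e+01]), 'qd': array([-0.02318741,  0.02067012,  0.0147951 , -0.06888361, -0.0898334 ,
        0.04769292]), 'joint_efforts': array([  0.21075629, -47.00915337, -41.36666536,   0.10291892,
        -0.41231364,  -0.06299398]), 'tool_pos': array([ 454.8732089 , -225.98571362,    9.14027835]), 'tcp_rot': array([ 1.79991963e+02, -1.08169782e-03,  6.83504765e+01]), 'ft_force': array([-1.53940105,  0.26999647,  3.25588462]), 'wrist_torque': array([ 0.08551625,  0.19789498, -0.06043573]), 'finger_gap': 22.25793500118723}
```

View pics/s3.png

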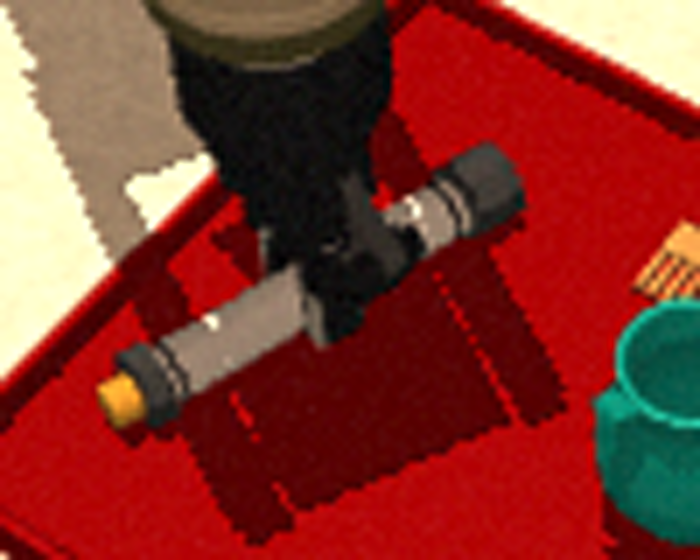

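The picture shows the fingers closed on the barrel near mid-length (crop ~320,290) with the torch still straight. I lift with a little more grip.

```bash
python3 -m crank '[[[0,0,-0.003,0,0,0],[0,0,-0.01,0,0,0],[0,0,-0.02,0,0,0],[0,0,-0.045,0,0,0],[0,0,-0.08,0,0,0],[0,0,-0.12,0,0,0],[0,0,-0.15,0,0,0],[0,0,-0.15,0,0,0]]]' 1 80
python3 - <<'E'
from rows import *
p,d=r.snapshot("scene"); c=np.clip(p[200:320,170:300]*1.8,0,255).astype('uint8')
cv2.imwrite("pics/s4.png",cv2.resize(c,None,fx=5,fy=5,interpolation=cv2.INTER_CUBIC))
s=st()[2];print(s["ft_force"],s["wrist_torque"],s["tool_pos"],s["tcp_rot"])
E
```

```text
time: 6.92
tool_pos: [456.8, -227.2, 162.9]
tcp_rot: [179.6, 0.1, 68.4]
ft_force: [0.2, 0.0, -1.0]
finger_gap: 21.5
[-0.19165491  0.6560499  -1.05278444] [-0.00047536 -0.01535398 -0.02187918] [ 455.64939358 -226.49603643  160.5524591 ] [1.79811933e+02 3.28649476e-02 6.83485039e+01]
```

View pics/s4.png

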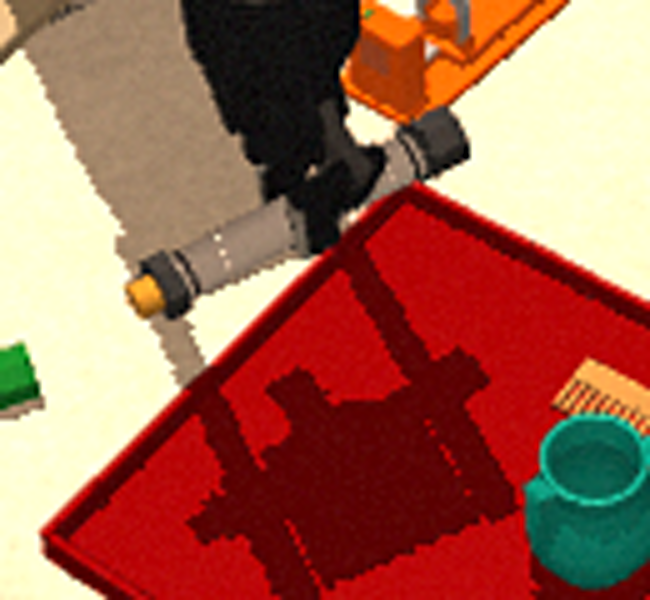

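```bash
python3 - <<'E'
from rows import *
for f in np.linspace(0,1,12)[1:]: print(row(455.6+f*90.3,-226.5+f*418.3,163,68.35+f*12.1))
E
```

```text
[0.0383, -0.0064, -0.0025, 0.0033, 0.0006, -0.0192]
[0.0767, -0.0128, -0.0025, 0.0033, 0.0006, -0.0384]
[0.1151, -0.0192, -0.0026, 0.0033, 0.0007, -0.0576]
[0.1535, -0.0256, -0.0026, 0.0033, 0.0007, -0.0768]
[0.1918, -0.032, -0.0027, 0.0033, 0.0007, -0.096]
[0.2302, -0.0384, -0.0027, 0.0032, 0.0008, -0.1152]
[0.2686, -0.0448, -0.0027, 0.0032, 0.0008, -0.1344]
[0.307, -0.0512, -0.0028, 0.0032, 0.0008, -0.1536]
[0.3453, -0.0576, -0.0028, 0.0032, 0.0009, -0.1728]
[0.3837, -0.064, -0.0029, 0.0032, 0.0009, -0.192]
[0.4221, -0.0704, -0.0029, 0.0032, 0.0009, -0.2112]
```

```bash
python3 -m crank '[[[0.03,-0.005,-0.003,0.003,0,-0.015],[0.08,-0.013,-0.003,0.003,0,-0.04],[0.135,-0.022,-0.003,0.003,0,-0.067],[0.19,-0.032,-0.003,0.003,0,-0.095],[0.245,-0.041,-0.003,0.003,0.001,-0.122],[0.3,-0.05,-0.003,0.003,0.001,-0.15],[0.35,-0.058,-0.003,0.003,0.001,-0.175],[0.39,-0.065,-0.003,0.003,0.001,-0.195],[0.415,-0.069,-0.003,0.003,0.001,-0.207],[0.422,-0.07,-0.003,0.003,0.001,-0.211]]]'
python3 -m crank '[[[0,0,0,0,0,0]]]'
python3 - <<'E'
from rows import *
print(st()[2]["tool_pos"],row(545.9,191.8,163,80.45))
for n,b in(("scene",(270,130,370,240)),("top",(180,140,290,220))):
    p,d=r.snapshot(n); np.savez(n+"5.npz",p=p,d=d); cv2.imwrite(f"pics/{n}5.png",p)
    for t in("torch","torch_plug","torch_head"):
        print(n,t,[(round(x["conf"],2),[round(v,1) for v in x["pixel"]]) for x in r.landmark_of(t,n)])
    c=np.clip(p[b[1]:b[3],b[0]:b[2]]*1.8,0,255).astype('uint8')
    cv2.imwrite(f"pics/{n}5c.png",cv2.resize(c,None,fx=5,fy=5,interpolation=cv2.INTER_CUBIC))
E
```

```text
time: 8.22
tool_pos: [545.1, 192.8, 160.8]
tcp_rot: [-179.8, 0.1, 80.6]
ft_force: [-0.3, -0.1, -1.0]
finger_gap: 21.8
time: 8.35
tool_pos: [544.4, 192.5, 159.5]
tcp_rot: [-179.7, 0.1, 80.6]
ft_force: [-0.4, -0.3, -0.8]
finger_gap: 21.3
[544.39928466 192.47538876 159.5308482 ] [-0.0004, 0.0016, -0.0035, -0.0047, 0.0022, 0.0024]
scene torch [(0.8, [335.6, 160.8]), (0.55, [142.4, 283.5])]
scene torch_plug [(0.78, [105.8, 295.8]), (0.71, [321.9, 179.8]), (0.56, [261.9, 333.5]), (0.4, [318.4, 208.4])]
scene torch_head [(0.76, [174.9, 271.9]), (0.52, [354.4, 153.1])]
top torch [(0.91, [400.8, 279.5]), (0.5, [210.2, 167.1]), (0.17, [382.4, 161.0])]
top torch_plug [(0.76, [244.6, 173.1]), (0.76, [428.3, 292.3])]
top torch_head [(0.74, [375.0, 259.1]), (0.68, [178.9, 163.8])]
```

View pics/scene5c.png

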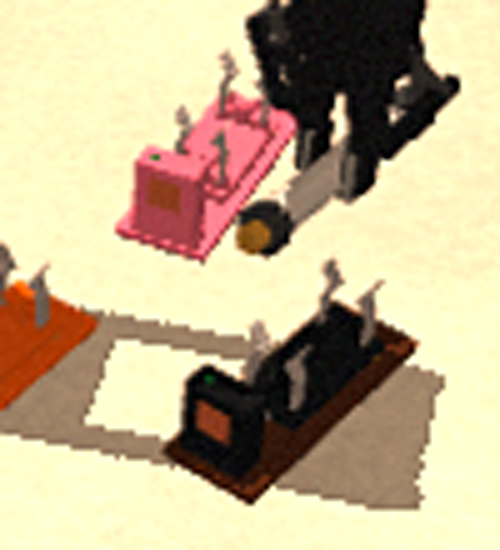

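View pics/top5c.png

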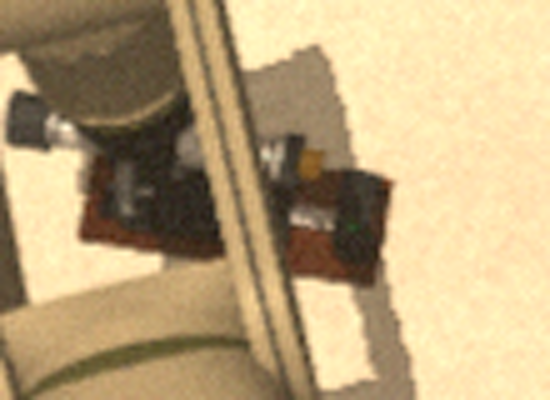

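```bash
python3 - <<'E'
from rows import *
p,Q,s=st();yaw=np.radians(s["tcp_rot"][2]);a=np.array([np.cos(yaw),np.sin(yaw),0])
for h in (10,12.5,15):
    O=p+[0,0,h]
    for n in("scene","top"): print(h,n,proj(n,[O-88*a,O+90*a]).round(1).tolist())
# top view points intersected with plane z
for h in(10,13):
    z=p[2]+h; e=atz("top",(244.4,172.9),z);f=atz("top",(180,163.6),z);v=f-e
    print(e,f,np.linalg.norm(v),np.degrees(np.arctan2(v[1],v[0])),"s along a of plug,head",(e-p)@a,(f-p)@a)
E
```

```text
10 scene [[319.5, 178.8], [353.0, 151.3]]
10 top [[244.2, 172.6], [182.3, 163.1]]
12.5 scene [[319.5, 178.2], [353.1, 150.6]]
12.5 top [[244.1, 172.4], [182.1, 162.9]]
15 scene [[319.6, 177.5], [353.2, 150.0]]
15 top [[244.1, 172.2], [181.9, 162.7]]
[529.94350473 104.86276805 171.06707398] [558.78856609 287.38817353 171.06707398] 184.79058744817635 81.01963701434786 s along a of plug,head -88.69454770560077 96.08884582260184
[529.20012036 104.61456741 174.06707398] [557.98187476 286.73937992 174.06707398] 184.3850230267299 81.01963701434784 s along a of plug,head -89.06186827734474 95.31597661808351
```

Scene view: the plug tip is at about (320,177). Top view: plug at (244,173), head front at about (181,163). All three match the predicted positions with the torch origin at the TCP to within about 1.5 mm, so the grip is centred. I descend to just above the clips.

```bash
python3 -m crank '[[[0,0.0016,0.02,-0.004,0.002,0.002],[0,0.0016,0.045,-0.004,0.002,0.002],[0,0.0016,0.065,-0.004,0.002,0.002],[0,0.0016,0.078,-0.004,0.002,0.002],[0,0.0016,0.084,-0.004,0.002,0.002],[0,0.0016,0.084,-0.004,0.002,0.002],[0,0.0016,0.084,-0.004,0.002,0.002]]]'
python3 - <<'E'
from rows import *
s=st()[2];print(s["tool_pos"],s["tcp_rot"],s["ft_force"],row(545.9,191.8,75,80.45))
for n,b in(("scene",(280,150,370,240)),("top",(180,140,290,220))):
    p,d=r.snapshot(n); cv2.imwrite(f"pics/{n}6.png",p)
    for t in("torch_plug","dock_mouth","clip_near","clip_far"):
        print(n,t,[(round(x["conf"],2),[round(v,1) for v in x["pixel"]]) for x in r.landmark_of(t,n)])
    c=np.clip(p[b[1]:b[3],b[0]:b[2]]*1.8,0,255).astype('uint8')
    cv2.imwrite(f"pics/{n}6c.png",cv2.resize(c,None,fx=6,fy=6,interpolation=cv2.INTER_CUBIC))
E
```

```text
time: 9.62
tool_pos: [547.3, 192.1, 78.0]
tcp_rot: [179.8, -0.1, 80.4]
ft_force: [0.2, -0.7, -2.9]
finger_gap: 21.8
[547.2589116  192.12165455  77.97730602] [ 1.79838489e+02 -9.15585164e-02  8.04013180e+01] [ 0.19366305 -0.65735697 -2.90256356] [-0.0005, -0.0013, 0.003, 0.0028, -0.0016, -0.0009]
scene torch_plug [(0.79, [110.3, 298.0]), (0.61, [316.8, 202.6])]
scene dock_mouth [(0.71, [306.5, 167.1]), (0.65, [319.1, 209.5]), (0.55, [248.1, 204.1])]
scene clip_near [(0.9, [310.1, 160.1]), (0.86, [322.1, 200.5]), (0.74, [254.9, 198.2])]
scene clip_far [(0.87, [337.0, 192.1]), (0.67, [272.9, 188.2]), (0.67, [317.2, 145.4]), (0.32, [260.9, 294.9])]
top torch_plug [(0.55, [222.9, 179.6]), (0.52, [245.6, 177.6])]
top dock_mouth [(0.93, [184.2, 228.0]), (0.92, [245.2, 180.9]), (0.57, [274.5, 241.4]), (0.54, [381.0, 158.5])]
top clip_near [(0.98, [230.6, 181.3]), (0.91, [171.5, 228.9]), (0.65, [263.7, 242.1])]
top clip_far [(0.84, [233.1, 237.5]), (0.83, [146.8, 233.0]), (0.68, [205.2, 172.0]), (0.61, [350.5, 155.8])]
```

View pics/scene6c.png

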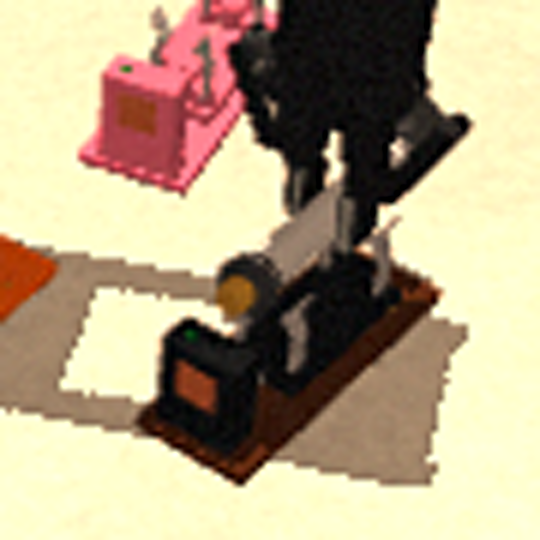

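View pics/top6c.png

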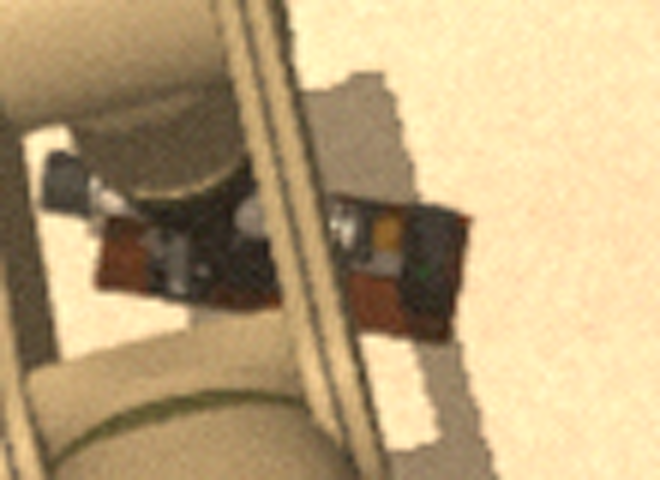

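```bash
python3 - <<'E'
from loc import *
p=np.load("top.npz")["p"]; q=np.array([543.4,177,np.radians(80.45)])
for n,b in(("top",(185,155,270,210)),("scene",(295,175,360,235))):
    p=np.load(n+".npz")["p"];c=cv2.resize(np.clip(p[b[1]:b[3],b[0]:b[2]]*1.8,0,255).astype('uint8'),None,fx=8,fy=8,interpolation=cv2.INTER_CUBIC)
    pix=lambda X:(((proj(n,place(q,np.array(X,float)))-[b[0],b[1]]+.5)*8)).astype(int)
    for xs in((-46,-34),(34,46)):
        for sy in(-1,1):
            cv2.polylines(c,[pix([[xs[0],18*sy,71],[xs[1],18*sy,71]])],False,(0,255,0),1)
            cv2.polylines(c,[pix([[xs[0],8.5*sy,55],[xs[1],8.5*sy,55]])],False,(255,255,0),1)
    cv2.polylines(c,[pix([[-84,-23,66],[-84,23,66],[-106,23,66],[-106,-23,66]])],True,(0,255,255),1)
    cv2.polylines(c,[pix([[-95,-35,8],[-95,35,8],[95,35,8],[95,-35,8]])],True,(255,0,255),1)
    cv2.imwrite(f"pics/ov_{n}.png",c)
E
```

```text
(no output)
```

View pics/ov_top.png

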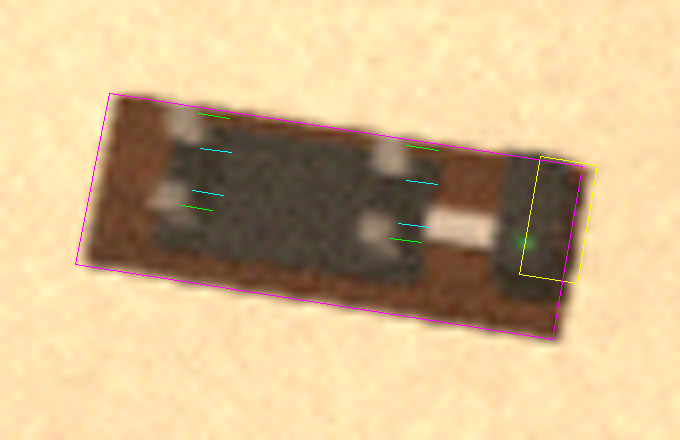

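View pics/ov_scene.png

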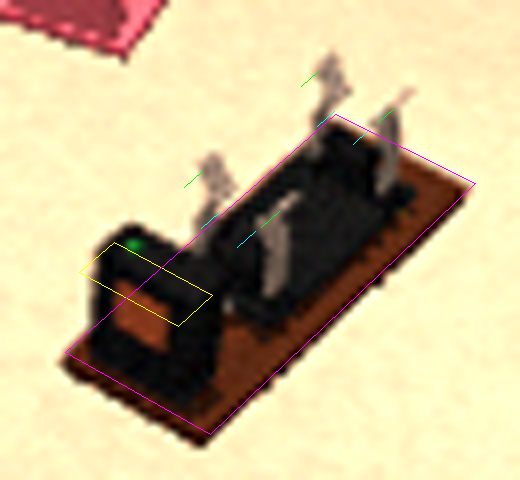

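The overlay shows the base outline fits, but the clips and socket sit about 10 mm further toward +x than modelled. The dock's origin (midway between the clips) is therefore not the base centre. I re-measure it from the clips.

```bash
python3 - <<'E'
from loc import *
q=np.array([543.4,177,np.radians(80.45)]);c,s=np.cos(q[2]),np.sin(q[2])
def loc(n,px,z,off):
    X=atz(n,((px[0]+.5)/8-.5+off[0],(px[1]+.5)/8-.5+off[1]),z)-[q[0],q[1],0]
    return np.round([c*X[0]+s*X[1],-s*X[0]+c*X[1]],1)
for z in(67,71,75):
    print(z,"top far",loc("top",(185,125),z,(185,155)),loc("top",(172,198),z,(185,155)),"near",loc("top",(391,155),z,(185,155)),loc("top",(378,232),z,(185,155)))
    print(z,"scene near",loc("scene",(212,165),z,(295,175)),loc("scene",(285,203),z,(295,175)),"far",loc("scene",(331,68),z,(295,175)),loc("scene",(400,100),z,(295,175)))
print("socket top corners",[loc("top",u,66,(185,155)) for u in((507,152),(574,163),(563,298),(496,285))])
for n in("top","scene"):
    P=np.load(n+".npz")["P"]; b=(185,155,270,210) if n=="top" else (295,175,360,235)
    A=P[b[1]:b[3],b[0]:b[2]].reshape(-1,3); X=A-[q[0],q[1],0]; L=np.c_[c*X[:,0]+s*X[:,1],-s*X[:,0]+c*X[:,1],A[:,2]]
    k=(L[:,2]>50)&(L[:,2]<100)&(abs(L[:,0])<110)&(abs(L[:,1])<40); 
    print(n); print(L[k][np.argsort(L[k][:,0])].round(0)[::3].tolist())
E
```

```text
67 top far [ 51.  -13.6] [50.6 15. ] near [-28.4 -14.3] [-28.7  15.8]
67 scene near [-24.6  19.7] [-24.7 -14.9] far [55.2 17.6] [ 56.1 -14.9]
71 top far [ 50.2 -12.7] [49.8 15.9] near [-28.9 -13.4] [-29.3  16.6]
71 scene near [-28.6  17.2] [-28.7 -17.2] far [50.9 15.2] [ 51.8 -17.2]
75 top far [ 49.4 -11.8] [49.  16.7] near [-29.5 -12.5] [-29.9  17.4]
75 scene near [-32.5  14.8] [-32.6 -19.4] far [46.5 12.7] [ 47.4 -19.4]
socket top corners [array([-71.4, -22.6]), array([-97.2, -22.3]), array([-101.8,   29.7]), array([-76.1,  28.7])]
top
[[-94.0, -20.0, 74.0], [-93.0, -1.0, 60.0], [-93.0, -6.0, 65.0], [-93.0, 10.0, 69.0], [-92.0, -12.0, 67.0], [-92.0, 3.0, 74.0], [-91.0, -15.0, 66.0], [-91.0, -2.0, 68.0], [-90.0, 13.0, 66.0], [-90.0, -10.0, 73.0], [-89.0, 21.0, 72.0], [-88.0, -14.0, 66.0], [-88.0, 15.0, 71.0], [-87.0, -21.0, 66.0], [-86.0, 9.0, 70.0], [-86.0, 6.0, 70.0], [-86.0, 21.0, 70.0], [-85.0, 18.0, 68.0], [-85.0, -3.0, 71.0], [-84.0, 12.0, 71.0], [-83.0, 9.0, 69.0], [-83.0, 3.0, 71.0], [-82.0, 19.0, 70.0], [-82.0, 21.0, 64.0], [-82.0, 24.0, 50.0], [-81.0, -21.0, 62.0], [-80.0,
[... 1850 characters left out ...]
 67.0], [-77.0, -14.0, 70.0], [-77.0, 17.0, 72.0], [-76.0, -20.0, 69.0], [-75.0, 14.0, 68.0], [-75.0, -1.0, 69.0], [-74.0, 3.0, 70.0], [-37.0, 15.0, 71.0], [-36.0, 8.0, 65.0], [-35.0, 12.0, 58.0], [-34.0, 16.0, 55.0], [-34.0, 13.0, 61.0], [-33.0, -13.0, 59.0], [-32.0, 11.0, 65.0], [-30.0, -15.0, 58.0], [-29.0, 13.0, 71.0], [-28.0, -15.0, 52.0], [-27.0, 15.0, 72.0], [-25.0, -16.0, 55.0], [-24.0, 12.0, 63.0], [-24.0, -17.0, 71.0], [43.0, -15.0, 63.0], [45.0, 19.0, 73.0], [46.0, -12.0, 64.0], [47.0, 16.0, 69.0], [48.0, -14.0, 68.0], [48.0, -15.0, 60.0], [49.0, 17.0, 71.0], [50.0, -15.0, 54.0], [52.0, -12.0, 60.0], [54.0, 17.0, 69.0], [56.0, 13.0, 65.0], [56.0, -14.0, 58.0], [58.0, -18.0, 72.0]]
```

```bash
python3 - <<'E'
from loc import *
q=np.array([543.4,177,np.radians(80.45)]);c,s=np.cos(q[2]),np.sin(q[2])
for n in("top","scene"):
    P=np.load(n+".npz")["P"]; b=(185,155,270,210) if n=="top" else (295,175,360,235)
    A=P[b[1]:b[3],b[0]:b[2]].reshape(-1,3); X=A-[q[0],q[1],0]; L=np.c_[c*X[:,0]+s*X[:,1],-s*X[:,0]+c*X[:,1],A[:,2]]
    k=(L[:,2]>50)&(L[:,2]<100)&(abs(L[:,0])<110)&(abs(L[:,1])<40);L=L[k]
    for nm,m in(("socket",L[:,0]<-60),("near",abs(L[:,0]+28)<14),("far",abs(L[:,0]-51)<14)):
        g=L[m];pc=np.percentile(g,[3,50,97],axis=0).round(1)
        ys=[g[g[:,1]>0,1].mean(),g[g[:,1]<0,1].mean()]
        print(n,nm,len(g),"mean x",g[:,0].mean().round(1),"x",pc[:,0],"y",pc[:,1],"ymid",np.mean(ys).round(1),"z97",pc[2,2],"xrange",g[:,0].min(),g[:,0].max())
        if nm=="socket": print("  top z",np.median(g[g[:,2]>62,2]))
    # table level bias
    T=P[b[1]:b[1]+6,b[0]:b[2]].reshape(-1,3);print("table z",np.median(T[:,2]))
E
```

```text
top socket 126 mean x -82.9 x [-93.3 -82.8 -72.4] y [-20.8   2.2  23.6] ymid 0.8 z97 73.5 xrange -94.10412926510158 -71.24576713668253
  top z 68.58421634051479
top near 38 mean x -26.4 x [-32.4 -26.8 -21. ] y [-18.1 -10.3  18.9] ymid 0.5 z97 75.5 xrange -33.168478202076 -20.760591927554454
top far 39 mean x 52.9 x [47.4 53.1 58.8] y [-19.2  -9.   19.2] ymid 0.3 z97 75.7 xrange 46.97162359786646 59.47922878079403
table z 0.07816162310928121
scene socket 156 mean x -89.0 x [-97.5 -91.6 -74.6] y [-22.4  -2.5  21.4] ymid -0.6 z97 72.0 xrange -98.65590440318658 -73.87023145493592
  top z 69.38652169989984
scene near 40 mean x -30.5 x [-36.5 -30.5 -23.6] y [-18.2   8.7  17.4] ymid -0.6 z97 73.5 xrange -37.17892185479542 -23.580700497355537
scene far 39 mean x 49.7 x [42.5 48.7 57.5] y [-18.7   8.7  18.5] ymid -0.8 z97 74.3 xrange 41.86702181916597 58.178884236511614
table z 2.3286910657527073
```

```bash
python3 - <<'E'
from loc import *
q=np.array([543.4,177,np.radians(80.45)]);c,s=np.cos(q[2]),np.sin(q[2])
def toL(A):
    X=A-[q[0],q[1],0]; return np.c_[c*X[:,0]+s*X[:,1],-s*X[:,0]+c*X[:,1],A[:,2]]
for n,b in(("scene",(300,180,335,215)),("top",(230,165,260,190))):
    p,d=r.snapshot(n);np.savez(n+"7.npz",p=p,d=d);P=pts(n,d)
    S=r.sense(); print(n,"TCP",toL(S["tool_pos"][None]).round(1),S["tool_pos"],S["tcp_rot"])
    cc=p[b[1]:b[3],b[0]:b[2]].astype(int); A=P[b[1]:b[3],b[0]:b[2]]
    m=(cc[...,2]>1.6*cc[...,0])&(cc[...,2]>60)&(A[...,2]>70)&(A[...,2]<110)
    L=toL(A[m]);print(len(L),"plug x pct",np.percentile(L[:,0],[0,10,50,90,100]).round(1),"y",L[:,1].mean().round(1),"z",L[:,2].mean().round(1))
    # all torch points above z 75 and x<-30
    L=toL(P.reshape(-1,3)); k=(L[:,2]>77)&(L[:,2]<115)&(abs(L[:,1])<20)&(L[:,0]>-85)&(L[:,0]<120); g=L[k]
    h,e=np.histogram(g[:,0],bins=np.arange(-85,125,5)); print(dict(zip(e[:-1].tolist(),h.tolist())))
    t=g[(g[:,0]<-20)];print("tail pts y",t[:,1].mean(),"zmax",t[:,2].max())
E
```

```text
scene TCP [[15.3 -0.6 77. ]] [546.55480427 191.95174101  77.03700361] [ 1.79916995e+02 -5.70601059e-02  8.04046790e+01]
31 plug x pct [-74.5 -73.6 -71.  -64.4 -59.4] y -0.5 z 93.0
{-85: 0, -80: 0, -75: 18, -70: 9, -65: 22, -60: 24, -55: 10, -50: 7, -45: 6, -40: 12, -35: 11, -30: 9, -25: 10, -20: 11, -15: 7, -10: 11, -5: 11, 0: 19, 5: 36, 10: 15, 15: 8, 20: 8, 25: 4, 30: 2, 35: 1, 40: 0, 45: 0, 50: 0, 55: 0, 60: 0, 65: 3, 70: 4, 75: 3, 80: 5, 85: 2, 90: 1, 95: 1, 100: 0, 105: 0, 110: 0, 115: 0}
tail pts y -2.4252422735137444 zmax 106.84347237077156
top TCP [[15.2 -0.6 77. ]] [546.53498626 191.92013421  77.01058664] [ 1.79920781e+02 -5.59212390e-02  8.03995946e+01]
18 plug x pct [-69.8 -69.6 -66.4 -61.7 -59.3] y 3.1 z 96.3
{-85: 0, -80: 0, -75: 0, -70: 14, -65: 9, -60: 19, -55: 16, -50: 16, -45: 9, -40: 6, -35: 1, -30: 0, -25: 0, -20: 0, -15: 0, -10: 0, -5: 8, 0: 14, 5: 11, 10: 1, 15: 0, 20: 0, 25: 0, 30: 0, 35: 0, 40: 0, 45: 0, 50: 0, 55: 1, 60: 4, 65: 5, 70: 8, 75: 5, 80: 15, 85: 14, 90: 18, 95: 17, 100: 18, 105: 9, 110: 0, 115: 0}
tail pts y 1.743433645652895 zmax 110.34556519234525
```

Measured in the same camera, the torch origin is now at dock x ≈ 4.75 (scene 4.7, top 4.8), so it needs about +10 mm along the dock before pressing.

```bash
python3 - <<'E'
from rows import *
print(row(548.2,202.05,73,80.45))
E
```

```text
[0.0103, -0.0001, 0.004, 0.0014, -0.001, -0.0009]
```

```bash
python3 -m crank '[[[0.005,0,0.001,0.001,-0.001,-0.001],[0.0103,0,0.002,0.0014,-0.001,-0.001],[0.0103,0,0.004,0.0014,-0.001,-0.001],[0.0103,0,0.004,0.0014,-0.001,-0.001],[0.0103,0,0.004,0.0014,-0.001,-0.001]]]'
python3 - <<'E'
from rows import *
s=st()[2];print(row(548.2,202.05,73,80.45),s["ft_force"])
E
```

```text
time: 10.85
tool_pos: [548.2, 202.0, 73.0]
tcp_rot: [-180.0, 0.0, 80.5]
ft_force: [0.4, -0.2, -0.6]
finger_gap: 21.4
[0.0, -0.0, -0.0, -0.0001, 0.0001, 0.0002] [ 0.44297997 -0.18741382 -0.59736987]
```

```bash
python3 -m crank '[[[0,0,0.005,0,0,0],[0,0,0.01,0,0,0],[0,0,0.0135,0,0,0],[0,0,0.015,0,0,0],[0,0,0.015,0,0,0]]]'
python3 -m crank '[[[0,0,0.0015,0,0,0],[0,0,0.003,0,0,0],[0,0,0.003,0,0,0]]]'
python3 -m crank '[[[0,0,0.001,0,0,0],[0,0,0.002,0,0,0],[0,0,0.002,0,0,0]]]'
```

```text
time: 11.48
tool_pos: [548.1, 202.0, 57.8]
tcp_rot: [-180.0, 0.0, 80.5]
ft_force: [0.2, -0.5, -1.4]
finger_gap: 21.3
time: 11.85
tool_pos: [548.7, 202.1, 55.3]
tcp_rot: [180.0, -0.0, 80.5]
ft_force: [2.8, 0.3, 1.4]
finger_gap: 21.3
time: 12.22
tool_pos: [549.2, 202.3, 53.9]
tcp_rot: [179.9, -0.0, 80.5]
ft_force: [0.2, -0.0, 5.0]
finger_gap: 21.6
```

```bash
python3 -m crank '[[[0,0,0.001,0,0,0],[0,0,0.002,0,0,0],[0,0,0.002,0,0,0]]]'
python3 -m crank '[[[0,0,0.001,0,0,0],[0,0,0.002,0,0,0],[0,0,0.002,0,0,0]]]'
python3 - <<'E'
from rows import *
s=st()[2];print(s["tool_pos"],s["ft_force"],s["wrist_torque"],row(549,202.1,s["tool_pos"][2],80.45))
E
```

```text
time: 12.6
tool_pos: [549.6, 202.5, 52.8]
tcp_rot: [179.8, -0.1, 80.5]
ft_force: [-0.9, -0.9, 6.9]
finger_gap: 21.4
time: 12.98
tool_pos: [549.9, 202.8, 51.6]
tcp_rot: [179.8, -0.1, 80.5]
ft_force: [-1.7, -0.2, 6.8]
finger_gap: 21.4
[549.88810665 202.75350887  51.56476346] [-1.6747842  -0.19269564  6.78509806] [-0.17522758  0.22770862 -0.04323925] [-0.0008, -0.0008, -0.0, 0.0031, -0.0017, 0.0002]
```

```bash
python3 -m crank '[[[-0.0008,-0.001,0.001,0.003,-0.0017,0],[-0.0008,-0.001,0.003,0.003,-0.0017,0],[-0.0008,-0.001,0.003,0.003,-0.0017,0]]]'
python3 -m crank '[[[-0.0003,-0.0005,0.001,0.001,-0.0007,0],[-0.0003,-0.0005,0.0025,0.001,-0.0007,0],[-0.0003,-0.0005,0.0025,0.001,-0.0007,0]]]'
python3 - <<'E'
from rows import *
s=st()[2];print(s["tool_pos"],s["ft_force"],s["wrist_torque"],row(549,202.1,s["tool_pos"][2],80.45))
E
```

```text
time: 13.35
tool_pos: [549.3, 202.5, 49.4]
tcp_rot: [179.9, -0.0, 80.5]
ft_force: [-0.2, 0.8, 5.8]
finger_gap: 21.6
time: 13.72
tool_pos: [549.2, 202.6, 47.5]
tcp_rot: [179.9, -0.0, 80.5]
ft_force: [0.3, 0.4, 5.0]
finger_gap: 21.7
[549.16562459 202.63110393  47.4568794 ] [0.33046226 0.4052454  5.00428151] [ 0.04577949 -0.02762247  0.00752705] [-0.0006, -0.0001, -0.0, 0.001, -0.0008, 0.0004]
```

```bash
python3 -m crank '[[[-0.0003,0,0.001,0.001,-0.0007,0],[-0.0003,0,0.0025,0.001,-0.0007,0],[-0.0003,0,0.0025,0.001,-0.0007,0]]]'
python3 -m crank '[[[-0.0003,0,0.001,0.001,-0.0007,0],[-0.0003,0,0.002,0.001,-0.0007,0],[-0.0003,0,0.002,0.001,-0.0007,0]]]'
python3 - <<'E'
from rows import *
s=st()[2];print(s["tool_pos"],s["ft_force"],s["wrist_torque"],row(549,202.1,s["tool_pos"][2],80.45))
p,d=r.snapshot("scene"); c=np.clip(p[150:240,280:370]*1.8,0,255).astype('uint8')
cv2.imwrite("pics/s8.png",cv2.resize(c,None,fx=6,fy=6,interpolation=cv2.INTER_CUBIC))
E
```

```text
time: 14.1
tool_pos: [548.8, 202.3, 44.4]
tcp_rot: [-180.0, 0.0, 80.5]
ft_force: [1.2, 0.2, 2.2]
finger_gap: 21.5
time: 14.48
tool_pos: [548.4, 201.8, 41.8]
tcp_rot: [-179.9, 0.1, 80.5]
ft_force: [1.2, -0.5, -1.7]
finger_gap: 21.8
[548.38920134 201.78101833  41.83492151] [ 1.17322148 -0.45416889 -1.66273624] [ 0.00416416 -0.27698192  0.00836912] [0.0004, 0.0005, -0.0, -0.0024, 0.0013, 0.0003]
```

View pics/s8.png

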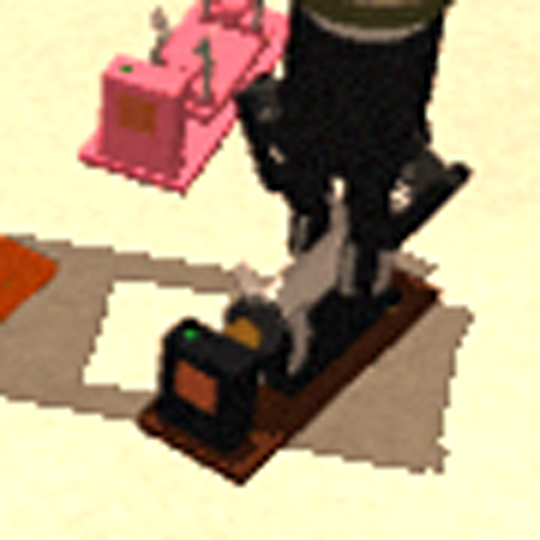

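The torch is between the clip fingers and the plug at crop (240,332) is clear of the socket. The force has faded to nil, so it is through the throats. I go down gently until it reaches the saddle.

```bash
python3 -m crank '[[[0.0004,0.0005,0.0008,-0.0024,0.0013,0],[0.0004,0.0005,0.0015,-0.0024,0.0013,0],[0.0004,0.0005,0.0015,-0.0024,0.0013,0]]]'
python3 -m crank '[[[0,0,0.0005,0,0,0],[0,0,0.0008,0,0,0],[0,0,0.0008,0,0,0]]]'
python3 - <<'E'
from rows import *
s=st()[2];print(s["tool_pos"],s["ft_force"],s["wrist_torque"],row(548.8,202.1,s["tool_pos"][2],80.45))
E
```

```text
time: 14.9
tool_pos: [548.7, 202.0, 40.0]
tcp_rot: [-180.0, 0.0, 80.5]
ft_force: [1.7, 0.4, -2.7]
finger_gap: 21.2
time: 15.28
tool_pos: [548.6, 202.0, 39.1]
tcp_rot: [-180.0, 0.0, 80.5]
ft_force: [1.8, 0.1, -1.8]
finger_gap: 21.5
[548.59437365 202.0395163   39.14968538] [ 1.82750323  0.12129666 -1.82456059] [-0.02343219 -0.17766493  0.07849066] [0.0001, 0.0002, -0.0, -0.0006, 0.0002, 0.0003]
```

```bash
python3 -m crank '[[[0,0,0.0005,0,0,0],[0,0,0.0008,0,0,0],[0,0,0.0008,0,0,0]]]'
python3 -m crank '[[[0,0,0.0005,0,0,0],[0,0,0.0007,0,0,0],[0,0,0.0007,0,0,0]]]'
python3 - <<'E'
from rows import *
s=st()[2];print(s["tool_pos"],s["ft_force"],s["wrist_torque"],row(548.8,202.1,s["tool_pos"][2],80.45))
E
```

```text
time: 15.65
tool_pos: [548.6, 202.0, 38.3]
tcp_rot: [-180.0, 0.0, 80.5]
ft_force: [1.4, -0.2, -1.5]
finger_gap: 21.8
time: 16.02
tool_pos: [548.5, 202.0, 37.5]
tcp_rot: [-180.0, 0.0, 80.5]
ft_force: [1.2, -0.5, -2.6]
finger_gap: 21.3
[548.54137049 202.01953556  37.51376059] [ 1.18661334 -0.51262963 -2.56095867] [-0.03105012 -0.21563146 -0.03784379] [0.0001, 0.0002, -0.0, -0.0007, 0.0003, 0.0003]
```

```bash
python3 -m crank '[[[0,0,0.0005,0,0,0],[0,0,0.0007,0,0,0],[0,0,0.0007,0,0,0]]]'
python3 -m crank '[[[0,0,0.0005,0,0,0],[0,0,0.0007,0,0,0],[0,0,0.0007,0,0,0]]]'
python3 - <<'E'
from rows import *
s=st()[2];print(s["tool_pos"],s["ft_force"],s["wrist_torque"])
E
```

```text
time: 16.4
tool_pos: [548.5, 202.0, 36.8]
tcp_rot: [-180.0, 0.0, 80.5]
ft_force: [1.2, -0.1, -1.2]
finger_gap: 21.0
time: 16.77
tool_pos: [548.7, 202.0, 36.2]
tcp_rot: [-180.0, 0.0, 80.5]
ft_force: [2.2, -1.3, -0.9]
finger_gap: 21.7
[548.69809185 202.04463177  36.21682085] [ 2.19282196 -1.2647823  -0.86495722] [-0.08653759 -0.25668914  0.052883  ]
```

```bash
python3 -m crank '[[[0,0,0.0004,0,0,0],[0,0,0.0005,0,0,0],[0,0,0.0005,0,0,0]]]'
python3 -m crank '[[[0,0,0.0004,0,0,0],[0,0,0.0005,0,0,0],[0,0,0.0005,0,0,0]]]'
```

```text
time: 17.15
tool_pos: [549.0, 202.1, 36.0]
tcp_rot: [180.0, -0.0, 80.5]
ft_force: [2.5, -0.5, 1.6]
finger_gap: 21.3
time: 17.52
tool_pos: [549.1, 202.1, 36.0]
tcp_rot: [180.0, -0.0, 80.5]
ft_force: [-0.1, -0.8, 6.5]
finger_gap: 20.9
```

```bash
python3 - <<'E'
from rows import *
s=st()[2];print(s["tool_pos"],s["ft_force"],s["wrist_torque"])
p,d=r.snapshot("scene"); c=np.clip(p[150:240,280:370]*1.8,0,255).astype('uint8')
cv2.imwrite("pics/s9.png",cv2.resize(c,None,fx=6,fy=6,interpolation=cv2.INTER_CUBIC))
E
```

```text
[549.12534714 202.10406951  35.98762431] [-0.118792   -0.82975329  6.4874971 ] [-0.19471342  0.16509213 -0.04292589]
```

View pics/s9.png

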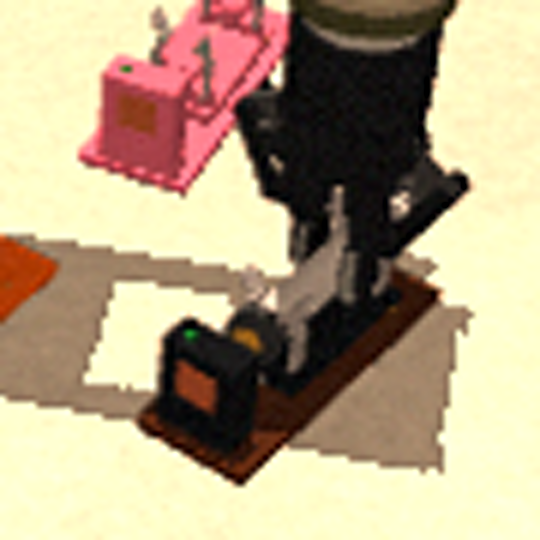

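The arm stops at z = 36.0 with +6.5 N, so the barrel is on the saddles, level, with the brass plug at crop (245,340) still outside the socket. Next I slide toward the socket.

```bash
python3 -m crank '[[[-0.0005,0,-0.0002,0,0,0],[-0.002,0,-0.0002,0,0,0],[-0.004,0,-0.0002,0,0,0],[-0.006,0,-0.0002,0,0,0],[-0.006,0,-0.0002,0,0,0]]]'
python3 - <<'E'
from rows import *
s=st()[2];print(s["tool_pos"],s["tcp_rot"],s["ft_force"],s["wrist_torque"])
E
```

```text
time: 18.2
tool_pos: [548.0, 195.8, 36.0]
tcp_rot: [180.0, 0.0, 80.4]
ft_force: [1.1, 0.5, 0.8]
finger_gap: 21.2
[547.98080794 195.81536198  36.04377743] [1.79995709e+02 1.47810624e-02 8.04485500e+01] [1.09282315 0.46476391 0.81469476] [-0.04962088 -0.15477324 -0.03106179]
```

```bash
python3 -m crank '[[[-0.002,0,0,0,0,0],[-0.004,0,0,0,0,0],[-0.006,0,0,0,0,0]]]'
python3 - <<'E'
from rows import *
s=st()[2];print(s["tool_pos"],s["tcp_rot"],s["ft_force"],s["wrist_torque"])
p,d=r.snapshot("scene"); c=np.clip(p[150:240,280:370]*1.8,0,255).astype('uint8')
cv2.imwrite("pics/s10.png",cv2.resize(c,None,fx=6,fy=6,interpolation=cv2.INTER_CUBIC))
p,d=r.snapshot("top"); c=np.clip(p[140:220,180:290]*1.8,0,255).astype('uint8')
cv2.imwrite("pics/t10.png",cv2.resize(c,None,fx=6,fy=6,interpolation=cv2.INTER_CUBIC))
E
```

```text
time: 18.58
tool_pos: [547.0, 189.8, 36.1]
tcp_rot: [180.0, 0.0, 80.4]
ft_force: [1.2, 1.2, 1.2]
finger_gap: 21.5
[546.99105129 189.76600867  36.08052785] [1.79992380e+02 1.16991880e-02 8.04447568e+01] [1.17315447 1.23463971 1.24240393] [ 0.17506215 -0.31141382  0.01179066]
```

View pics/s10.png

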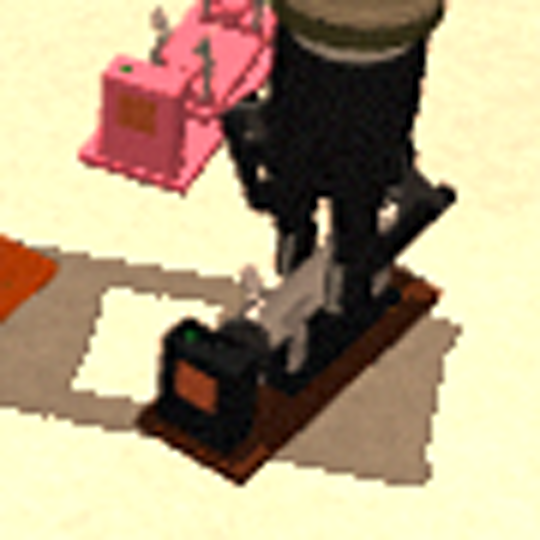

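View pics/t10.png

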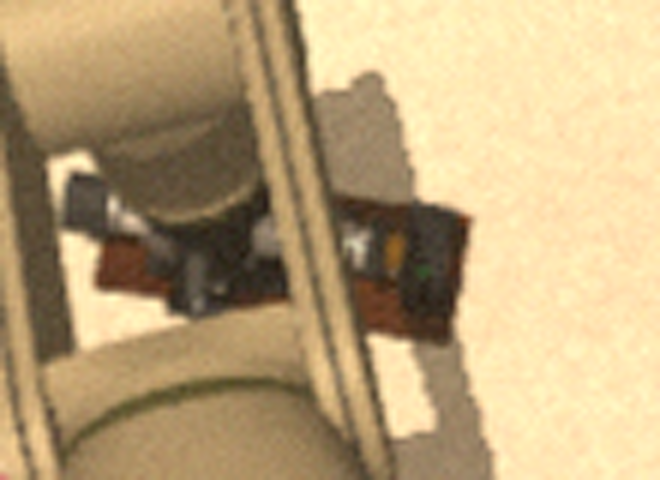

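The torch moves with the gripper: the tail collar is at top crop (370,245), and the brass at (396,255) is partly under the socket roof. I continue in small steps, watching +y force.

```bash
python3 -m crank '[[[-0.0015,0,0,0,0,0],[-0.003,0,0,0,0,0],[-0.003,0,0,0,0,0]]]'
python3 -m crank '[[[-0.001,0,0,0,0,0],[-0.002,0,0,0,0,0],[-0.002,0,0,0,0,0]]]'
python3 -m crank '[[[-0.001,0,0,0,0,0],[-0.002,0,0,0,0,0]]]'
```

```text
time: 19.05
tool_pos: [546.4, 186.4, 36.0]
tcp_rot: [-180.0, 0.0, 80.4]
ft_force: [2.2, -0.4, 0.0]
finger_gap: 21.5
time: 19.42
tool_pos: [546.0, 184.3, 36.1]
tcp_rot: [-180.0, 0.0, 80.4]
ft_force: [1.0, 0.6, 0.4]
finger_gap: 21.4
time: 19.68
tool_pos: [545.7, 182.4, 36.1]
tcp_rot: [-180.0, 0.0, 80.4]
ft_force: [1.4, 0.2, 0.3]
finger_gap: 21.4
```

```bash
python3 -m crank '[[[-0.001,0,0,0,0,0],[-0.0015,0,0,0,0,0]]]'
python3 -m crank '[[[-0.001,0,0,0,0,0],[-0.001,0,0,0,0,0]]]'
python3 - <<'E'
from rows import *
s=st()[2];print(s["tool_pos"],s["ft_force"],s["wrist_torque"])
p,d=r.snapshot("scene"); c=np.clip(p[150:240,280:370]*1.8,0,255).astype('uint8')
cv2.imwrite("pics/s11.png",cv2.resize(c,None,fx=6,fy=6,interpolation=cv2.INTER_CUBIC))
p,d=r.snapshot("top"); c=np.clip(p[160:210,220:270]*1.8,0,255).astype('uint8')
cv2.imwrite("pics/t11.png",cv2.resize(c,None,fx=10,fy=10,interpolation=cv2.INTER_CUBIC))
E
```

```text
time: 19.92
tool_pos: [545.4, 180.8, 36.0]
tcp_rot: [-180.0, 0.0, 80.4]
ft_force: [1.1, 1.3, -0.2]
finger_gap: 21.5
time: 20.18
tool_pos: [545.2, 179.7, 36.0]
tcp_rot: [-180.0, 0.1, 80.4]
ft_force: [1.3, 1.0, 0.3]
finger_gap: 21.7
[545.20963476 179.66126295  36.01246275] [1.29862376 1.0166713  0.31478864] [ 0.08216065 -0.17385508 -0.0238222 ]
```

View pics/t11.png

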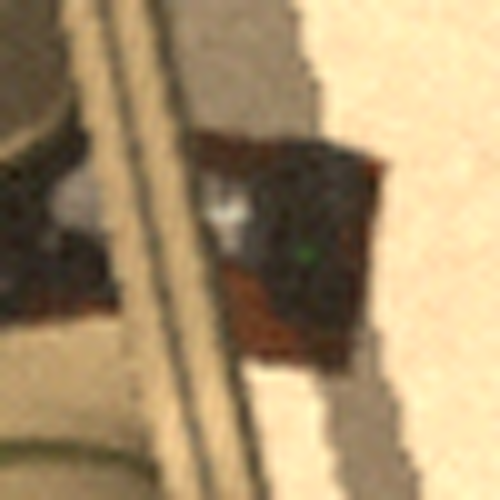

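The brass is no longer visible from the top, and the collar at about (255,215) is close to the socket face. I keep creeping.

```bash
python3 -m crank '[[[-0.0007,0,0,0,0,0],[-0.0007,0,0,0,0,0]]]'
python3 -m crank '[[[-0.0007,0,0,0,0,0],[-0.0007,0,0,0,0,0]]]'
python3 -m crank '[[[-0.0007,0,0,0,0,0],[-0.0007,0,0,0,0,0]]]'
```

```text
time: 20.52
tool_pos: [545.1, 179.0, 36.0]
tcp_rot: [-180.0, 0.1, 80.4]
ft_force: [1.0, 0.9, 0.2]
finger_gap: 21.5
time: 20.78
tool_pos: [545.1, 179.0, 36.1]
tcp_rot: [180.0, -0.0, 80.4]
ft_force: [2.5, 4.8, -1.3]
finger_gap: 21.4
time: 21.02
tool_pos: [545.1, 179.0, 36.1]
tcp_rot: [180.0, -0.1, 80.4]
ft_force: [2.6, 4.0, -1.4]
finger_gap: 21.2
```

```bash
python3 -m crank '[[[-0.0012,0,0,0,0,0],[-0.0012,0,0,0,0,0]]]'
python3 -m crank '[[[-0.0016,0,0,0,0,0],[-0.0016,0,0,0,0,0]]]'
python3 - <<'E'
from rows import *
s=st()[2];print(s["tool_pos"],s["tcp_rot"],s["ft_force"],s["wrist_torque"])
E
```

```text
time: 21.28
tool_pos: [545.1, 179.0, 36.1]
tcp_rot: [180.0, -0.2, 80.5]
ft_force: [3.1, 7.9, -2.3]
finger_gap: 21.5
time: 21.52
tool_pos: [545.0, 179.0, 36.1]
tcp_rot: [179.9, -0.3, 80.5]
ft_force: [3.4, 9.6, -2.3]
finger_gap: 21.4
[545.01453348 178.98752918  36.1372777 ] [179.93226476  -0.33768962  80.48035017] [ 3.43531533  9.55204973 -2.27623026] [ 1.44407451 -0.48911916  0.01333392]
```

Three increasing pushes (4.8, 7.9, 9.6 N) gave no more travel, so the collar is against the rigid face. It took about 23 mm of sliding, so x ≈ -8.4, in line with the camera estimate. I relax and release.

```bash
python3 -m crank '[[[0,0,0,0,0,0],[0,0,0,0,0,0]]]'
python3 -m crank '[[[0,0,0,0,0,0],[0,0,0,0,0,0],[0,0,0,0,0,0],[0,0,0,0,0,0]]]' 0.4 20
python3 - <<'E'
from rows import *
s=st()[2];print(s["tool_pos"],s["tcp_rot"],s["ft_force"],s["wrist_torque"])
p,d=r.snapshot("scene"); c=np.clip(p[150:240,280:370]*1.8,0,255).astype('uint8')
cv2.imwrite("pics/s12.png",cv2.resize(c,None,fx=6,fy=6,interpolation=cv2.INTER_CUBIC))
E
```

```text
time: 21.78
tool_pos: [545.0, 179.1, 36.1]
tcp_rot: [179.9, -0.3, 80.5]
ft_force: [2.8, 2.9, -1.3]
finger_gap: 21.6
time: 22.28
tool_pos: [544.9, 179.0, 36.1]
tcp_rot: [179.9, -0.3, 80.5]
ft_force: [0.9, 0.3, 0.1]
finger_gap: 51.1
[544.92507943 179.01013517  36.05306353] [179.9418876   -0.33981899  80.48334524] [0.87831471 0.32444334 0.0906231 ] [ 0.01289846  0.01956111 -0.02725248]
```

View pics/s12.png

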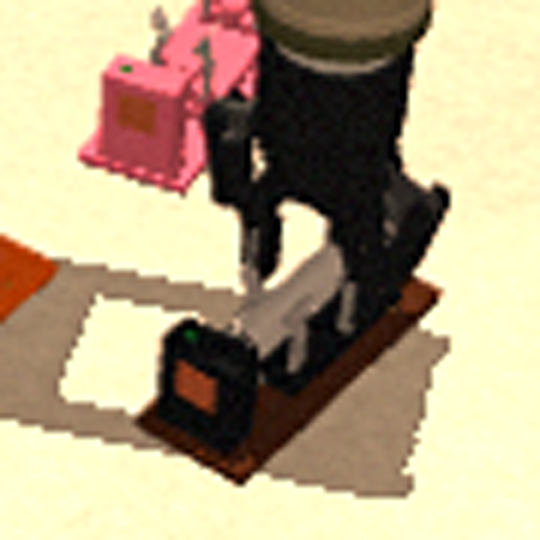

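The fingers are open to either side of the barrel (crop ~255,260 and ~360,290) and the torch sits in the clips. I lift straight up, slowly at first.

```bash
python3 -m crank '[[[0,0,-0.005,0,0,0],[0,0,-0.015,0,0,0],[0,0,-0.03,0,0,0],[0,0,-0.055,0,0,0],[0,0,-0.085,0,0,0],[0,0,-0.12,0,0,0],[0,0,-0.16,0,0,0],[0,0,-0.2,0,0,0],[0,0,-0.2,0,0,0]]]'
python3 - <<'E'
from rows import *
print(row(400,330,230,100))
E
```

```text
time: 23.45
tool_pos: [547.0, 178.4, 242.3]
tcp_rot: [179.4, -0.5, 80.5]
ft_force: [0.4, -0.5, -0.3]
finger_gap: 51.2
[0.1251, -0.1701, 0.0119, 0.0113, -0.0078, -0.3406]
```

Moving aside for a clear check view.

```bash
python3 -m crank '[[[0.025,-0.034,0,0.01,-0.008,-0.07],[0.05,-0.068,0,0.01,-0.008,-0.14],[0.075,-0.1,0,0.01,-0.008,-0.2],[0.1,-0.136,0,0.01,-0.008,-0.27],[0.12,-0.165,0,0.01,-0.008,-0.33],[0.125,-0.17,0,0.01,-0.008,-0.34],[0.125,-0.17,0,0.01,-0.008,-0.34]]]'
python3 - <<'E'
from loc import *
o={}
for n,b in(("scene",(290,170,360,240)),("top",(180,150,270,210))):
    p,d=r.snapshot(n);np.savez(n+"9.npz",p=p,d=d); cv2.imwrite(f"pics/{n}9.png",p)
    c=np.clip(p[b[1]:b[3],b[0]:b[2]]*1.8,0,255).astype('uint8')
    cv2.imwrite(f"pics/{n}9c.png",cv2.resize(c,None,fx=8,fy=8,interpolation=cv2.INTER_CUBIC))
E
```

```text
time: 24.32
tool_pos: [400.0, 329.8, 241.9]
tcp_rot: [179.9, 0.0, 100.0]
ft_force: [0.6, 0.5, -0.8]
finger_gap: 51.3
```

View pics/scene9c.png

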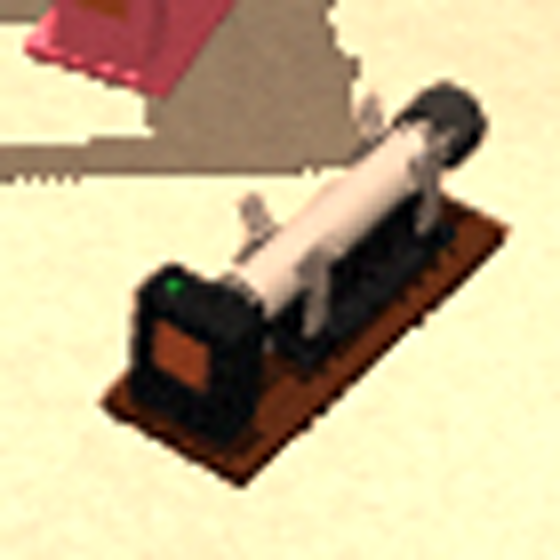

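View pics/top9c.png

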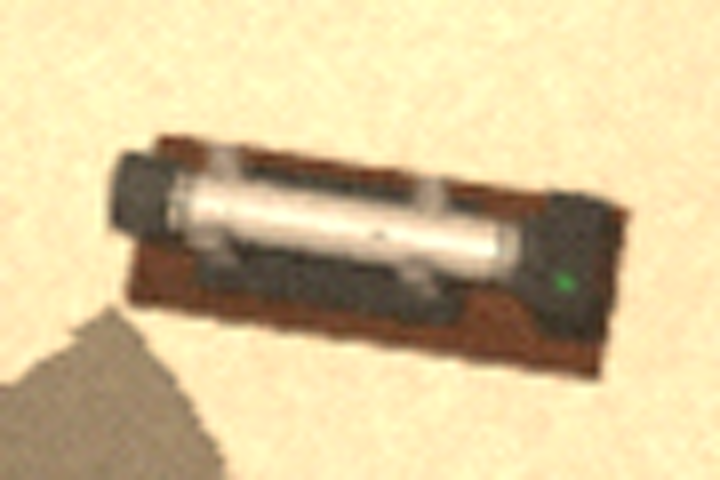

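View pics/scene9.png

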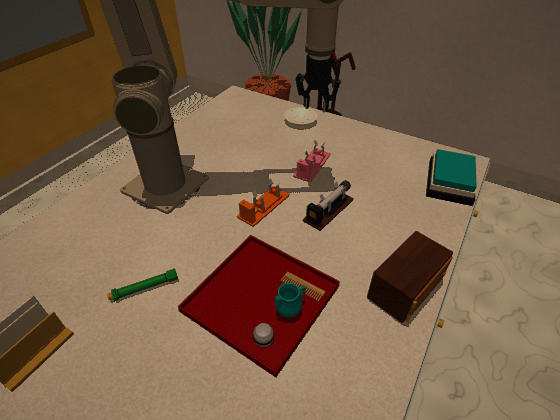

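```bash
python3 - <<'E'
from loc import *
q=np.array([543.4,177,np.radians(80.45)]);c,s=np.cos(q[2]),np.sin(q[2])
for n,mid in(("top",13.2),("scene",9.6)):
    P=pts(n,np.load(n+"9.npz")["d"]).reshape(-1,3);X=P-[q[0],q[1],0];L=np.c_[c*X[:,0]+s*X[:,1],-s*X[:,0]+c*X[:,1],P[:,2]]
    g=L[(abs(L[:,1])<25)&(L[:,2]>40)&(L[:,0]>60+mid)&(L[:,0]<130)]
    print(n,"head end dock x",np.percentile(g[:,0],[90,97,100]).round(1)-mid,"top z head",np.percentile(g[:,2],90).round(1))
    for a,b in((-30,-10),(10,30),(-56,-48)):
        h=L[(abs(L[:,1])<15)&(L[:,2]>40)&(L[:,0]>a+mid)&(L[:,0]<b+mid)];print("barrel",a,b,"y",np.median(h[:,1]).round(1),"ztop",np.percentile(h[:,2],85).round(1))
print(r.hand_in())
E
```

```text
top head end dock x [78.9 80.6 81.6] top z head 64.7
barrel -30 -10 y 2.2 ztop 62.3
barrel 10 30 y 2.6 ztop 61.0
barrel -56 -48 y 3.6 ztop 62.5
scene head end dock x [80.9 83.2 84.4] top z head 63.9
barrel -30 -10 y -5.3 ztop 61.2
barrel 10 30 y -5.4 ztop 61.8
barrel -56 -48 y -6.3 ztop 60.6
the job is handed in; nothing more can be done
None
```

The torch is snapped into both clips with its plug fully home in the socket, and I handed the job in at about 24 s of the allowed 72 s.

- **Pressing:** I pressed it down at about dock x = 15, with the brass plug visible and outside the socket. The force peaked near 7 N at the sampled readings, which is below the 8–15 N stated, faded to nil, then rose to 6.5 N as the barrel met the saddles. By feel the deck stands about 3 mm above nominal.
- **Sliding:** I slid it about 23 mm until three increasing pushes (4.8, 7.9 and 9.6 N) gave no further travel. I then relaxed, opened the gripper, lifted straight up and moved the arm clear.
- **Last checks:** The final pictures show the torch in both clips, the collar against the socket face and no brass showing. The head end measures about 82 mm from the clip midpoint, which matches home at x ≈ -8.4, and the torch is level to about 1–2 mm. In the final picture, by eye, the jug, stopper, comb and look-alikes are where they started.
- **Disagreements:** The two cameras differ by about 3.5 mm along the dock. I worked around this by measuring torch and dock in the same camera. The final sideways readings (+2 mm in one camera, -5 mm in the other) also disagree and are mostly viewing bias. The readings at rest during the slide (about 1 N) were below the stated 3–8 N friction, probably because they were taken with the arm stopped.

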